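Sand the chopping board with the long block

ROBOT

A 7-joint arm with a two-finger parallel gripper is mounted at the origin on the work surface; the furniture and walls round the work are solid. World frame = base frame: x ahead of the robot, y to its left, z up, the work surface at z = 0. Lengths are in m, angles in rad, forces in N, time in s.
With the tool pointing down it reaches from about 0.4 to 0.875 m from the base axis. Payload 19.3 kg.
Tool frame: the origin (TCP) lies on the front face of the gripper's body, between the roots of the fingers; the fingertips stand 73 mm ahead of it and the grasp point (between the pads) lies 54 mm ahead of it; z points along the fingers, y is the line along which they close (so a half turn about z gives the same grasp; the last joint's range is limited). The gripper opens to 85 mm and grips with 20 to 120 N. Pads are 22 mm wide; open, the fingers measure 114 mm over their backs; the gripper's body (76 mm by 85 mm) begins 54 mm behind the grasp point. The pads swing forward as they close: fully open they stand 13 mm farther back than shut.
Start: joints at [-1.398, 0.521, -0.036, 1.599, 0.021, 1.021, -0.113], TCP at [0.15, 0.607, 0.304] pointing down, gripper open.
Joint ranges: [-2.91, 2.91], [-0.3, 2.13], [-1.5, 1.42], [0.17, 2.43], [-1.26, 4.41], [0.16, 1.93], [-2.52, 2.52]. Speed limits (rad/s): [1.89, 1.89, 2.39, 2.39, 3.01, 3.01, 3.01].

INTERFACE

Orientations are given as [roll, pitch, yaw] about the fixed x, y, z axes, in that order (R = Rz(yaw) Ry(pitch) Rx(roll)).
In Python, from rig import arm gives the robot as it stands.
- The arm moves only by the shell command python3 -m crank 'ROWS' [FORCE]. ROWS is JSON, a list of rows, each a list of 7 numbers: the shift along the world's x, y, z in units of 25 mm (1.0 is 25 mm), then the turn, a rotation vector about the world's x, y, z in units of 5 degrees (1.0 is 5 degrees), then the gripper command: -1 is fully open, 1 is shut, values between are in proportion. In form: [[tx, ty, tz, ax, ay, az, gripper], ...]. A call has 1 to 12 rows; each row shifts and turns the commanded pose from where the row before left it; what a row does not reach is not made up. A row lasts 1/12 s, in which the tool goes at most 41.7 mm and 7.16 degrees, less where a joint would pass 70% of its speed; a pose out of reach is approached as far as the arm can. A call is refused whole if a number of a shift passes 1 or a number of a turn 1, either way. A call with a gripper value outside its range is refused whole. The fingers move at their own pace and stop on an object; FORCE is the grip in N (left out, the last holds). Time passes only in rows, so rows that do not move let the fingers close. It gives the time, the measured TCP pose, the force, the opening and the grip force at its end, in the units of the state.
- arm.get_state(): the state, without advancing time (a new reading comes with each control period).
- arm.read_camera(name): name is "scene" or "top" or "wrist"; returns the picture (384x512x3 uint8, red, green, blue); there is no depth.
- arm.camera_model(name): a dict with "fx", "fy", "cx", "cy" (pixels), "R" (3x3) and "t" (3): a world point X has camera coordinates R X + t; the wrist camera has in their place "mount" (4x4, takes a point from camera to tool coordinates, whose origin is the TCP and whose axes are the flange's). Camera axes: x right, y down, z forward; pixel columns grow to the right and rows downward; lengths in m; the calibration is good to about 2 mm. The wrist camera is an equidistant fisheye: a pixel r from the principal point sees the ray r / f radians off the axis. A picture is of the moment at which its call begins: read the wrist's pose just before it. camera_model takes no time and is no camera call.
- arm.sign_off(): hands the job in; it is judged then, once.
Trained networks look in the newest picture that a camera, given by its name, has taken for a name from the list of things; names that differ only in an ending like _2 or _b are one class to them, and where a whole thing is asked for, a point or a joint stands for the part that bears it (a point fixed in the world has none). Each returns a list of dicts, best first, with "confidence" (0 to 1); they miss things now and then, are a little off and sometimes report something else, mostly with a low value. They report only what shows in the picture. A call takes as long as a camera call. They do not tell look-alikes from the thing itself.
- arm.silhouettes(camera, thing): "region" (384x512 bool, what is visible of it) and "uv" ([column, row] in pixels, amid what is visible of it).
The state is a dict: "t": time; "qpos": joint angles; "qvel": joint speeds; "joint_torque": joint torques, N m; "position": TCP position; "orientation": TCP orientation; "wrist_force": force on the tool from outside, world axes, zero at the start; "ft_torque": the same for the moment, N m; "finger_gap": finger opening in m; "finger_force": force on a finger pad.
Only numpy, scipy, OpenCV 4.12 (cv2) and the standard library are available. Lean on these libraries where they do the work, as an engineer would, in place of code of your own. Each camera call takes 0.05 s, during which the arm holds its last target. There are 200 camera calls.

TASK

Take the longer of the two wooden sanding blocks by its handle and set it down flat across the open end of the chopping board, its long side spanning the board's width. Press until its springy sole has gone in about half-way, and keep that steady pressure while you sweep it in one pass along the board to the end with the dark stop batten. Then lift it off, stand it flat on its sole on the free table, let go, and leave the short block where it is.

Things in the scene. Friction and masses are not known exactly. Their poses are not given: they have to be found in the camera images.
- long_block_grip (a point): Handle of the long sanding block: brown wood, grey sole, 145 mm (its x) by 60 mm (its y), 68 mm high, 0.22 kg. The handle is a ridge along x, 100 mm long, 26 mm thick, 26 to 68 mm above the sole's underside, centred on the block; the block is full width below it. This point: middle of the handle, 50 mm above the sole's underside. z up.
- long_block_sole (a joint): How far the long block's sole is pressed in, m: 0 free, 0.008 fully in. It starts to yield at 1.5 N and takes 1.5 N more per mm: half-way (0.004) is 7.5 N, fully in 13.5 N. More than 30 N would spoil the board.
- board_face (a point): Middle of the upper face of the wooden chopping board: flat, 125 mm wide (its x), 210 mm long (its y), 30 mm above the table. Board fixed on a plywood rest 150 x 256 x 12 mm. A dark stop batten 26 mm wide lies across the rest at the board's +y end, its top 6 mm below the board's face; the open end is at -y, so the sweep goes along +y. z up.
- short_block_grip (a point): Handle of the short sanding block, not to be used: same wood and grey sole but 85 mm (x) by 60 mm (y), 68 mm high, handle ridge 60 mm long. This point: middle of its handle, 50 mm above its underside. z up.
Not all that is in view belongs to the job. What is shaped like the part that bears long_block_grip but orange is not meant.

How it is judged:
By the outcome, as a careful person would: the job done as asked, in the order asked, and still so for the second after the job is handed in, with the robot touching nothing.
It also fails if it takes over 48 s, if anything falls off the work surface, if the arm or the gripper's body presses on something with over 40 N, if the wrist force passes 120 N, or if a joint passes its speed limit or range.

## Working session

There is one attempt and no reset: what is moved stays moved. The work goes in short steps, Python scripts to look and compute and a shell command to move; the robot and the scene stay as the last step left them, time stands still between calls to the robot, and variables do not carry over. Pictures are saved under pics/ and viewed, at most 10 in all, crops included, and the job is handed in when it is done.

```bash
mkdir -p pics
cat > h.py <<'E'
import numpy as np,cv2
from rig import arm
def ray(cam,uv,z):
    m=arm.camera_model(cam);R=np.array(m['R']);t=np.array(m['t'])
    d=R.T@np.array([(uv[0]-m['cx'])/m['fx'],(uv[1]-m['cy'])/m['fy'],1]);c=-R.T@t
    return c+d*(z-c[2])/d[2]
def proj(cam,X):
    m=arm.camera_model(cam);p=np.array(m['R'])@np.array(X)+np.array(m['t'])
    return [m['fx']*p[0]/p[2]+m['cx'],m['fy']*p[1]/p[2]+m['cy']]
E
python3 - <<'E'
from h import *
ims=[]
for c in['scene','top']:
    im=arm.read_camera(c);cv2.imwrite(f'pics/{c}0.png',im[:,:,::-1])
    for th in['long_block_grip','short_block_grip','board_face','long_block_sole']:
        try:
            for r in arm.silhouettes(c,th)[:4]:
                m=r['region'].astype(np.uint8);rect=cv2.minAreaRect(cv2.findNonZero(m)) if m.any() else 0
                print(c,th,round(r['confidence'],2),np.round(r['uv']),m.sum(),[np.round(x) for x in rect])
        except Exception as e: print(c,th,e)
s=arm.get_state();print(s['t'],s['position'],s['orientation'],s['wrist_force'],s['finger_gap'])
m=arm.camera_model('top');print(m)
E
```

```text
scene long_block_grip 0.78 [356. 252.] 1724 [array([351., 249.]), array([33., 64.]), np.float64(63.0)]
scene long_block_grip 0.62 [256. 232.] 1160 [array([257., 231.]), array([26., 51.]), np.float64(9.0)]
scene short_block_grip 0.72 [303. 206.] 797 [array([301., 207.]), array([28., 36.]), np.float64(59.0)]
scene board_face 0.74 [230. 181.] 2484 [array([227., 181.]), array([85., 38.]), np.float64(27.0)]
scene long_block_sole 0.54 [263. 254.] 23 [array([262., 254.]), array([3., 9.]), np.float64(90.0)]
scene long_block_sole 0.48 [365. 258.] 29 [array([364., 261.]), array([ 3., 16.]), np.float64(63.0)]
top long_block_grip 0.93 [368. 179.] 1564 [array([366., 177.]), array([27., 59.]), np.float64(7.0)]
top long_block_grip 0.8 [284. 224.] 1580 [array([285., 225.]), array([62., 26.]), np.float64(48.0)]
top short_block_grip 0.83 [284. 162.] 855 [array([282., 160.]), array([34., 25.]), np.float64(90.0)]
top board_face 0.69 [180. 183.] 6022 [array([180., 180.]), array([ 60., 104.]), np.float64(86.0)]
top long_block_sole 0.68 [355. 198.] 17 [array([353., 180.]), array([ 1., 41.]), np.float64(7.0)]
0.5 [0.15026213 0.60662648 0.30384028] [-3.14146013e+00 -2.09318408e-05  2.89874021e+00] [0.6098889  0.94882415 0.24195157] 0.08562911478202871
{'fx': 368.2049024839512, 'fy': 368.2049024839512, 'cx': 255.1678897996794, 'cy': 187.6939358193561, 'R': array([[-0.02301009, -0.99961994, -0.0151823 ],
       [-0.98993423,  0.02490314, -0.13932   ],
       [ 0.13964514,  0.01182371, -0.99013102]]), 't': array([-0.08980331,  0.49076978,  0.85972921])}
```

View pics/top0.png

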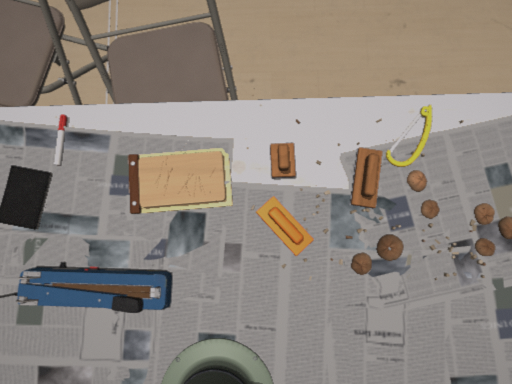

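View pics/scene0.png

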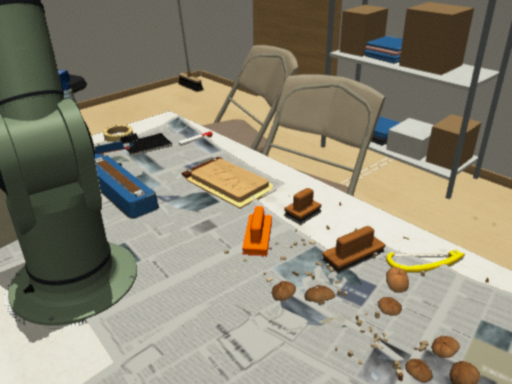

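The top view shows the long brown block at (368,179), the orange look-alike at (284,224) and the short brown block at (284,162). The board is centred near (181,181), with its dark batten at the left (134,184) and its open end at the right (230,180). By the description I choose (368,179), and I'll check it in a crop while fitting poses.

```bash
cat >> h.py <<'E'
from scipy.optimize import minimize
def box(x,y,a,L,W,z0,z1):
    c,s=np.cos(a),np.sin(a)
    return [(x+c*i*L/2-s*j*W/2,y+s*i*L/2+c*j*W/2,z) for i in(-1,1) for j in(-1,1) for z in(z0,z1)]
def mask(cam,boxes):
    m=np.zeros((384*4,512*4),np.uint8)
    for b in boxes:
        p=np.array([proj(cam,X) for X in b]);h=cv2.convexHull(((p+.5)*4).astype(np.int32));cv2.fillConvexPoly(m,h,1)
    return cv2.resize(m*255,(512,384),interpolation=cv2.INTER_AREA)/255.
def fit(regs,model,p0):
    def f(p): return sum(1-np.minimum(mask(c,model(p)),r).sum()/np.maximum(mask(c,model(p)),r).sum() for c,r in regs)
    best=None
    for d in(0,.1,-.1):
        q=np.array(p0)+[0,0,d]
        o=minimize(f,q,method='Nelder-Mead',options=dict(initial_simplex=[q,q+[.02,0,0],q+[0,.02,0],q+[0,0,.15]],xatol=2e-4,fatol=1e-4))
        if best is None or o.fun<best.fun: best=o
    return best.x,best.fun
blk=lambda L,l:(lambda p:[box(*p,L,.06,0,.026),box(*p,l,.026,.026,.068)])
brd=lambda p:[box(*p,.125,.21,.012,.03)]
E
python3 - <<'E'
from h import *
im={c:arm.read_camera(c) for c in('top','scene')}
for th,mod,ut,us in(('long_block_grip',blk(.145,.1),(368,179),(356,252)),('short_block_grip',blk(.085,.06),(284,162),(303,206)),('board_face',brd,(180,183),(230,181))):
    regs=[]
    for c,u in(('top',ut),('scene',us)):
        k=[r for r in arm.silhouettes(c,th) if np.hypot(*(np.array(r['uv'])-u))<15]
        if k: regs.append((c,k[0]['region'].astype(float)))
    z=.03;p=ray('top',ut,z);a0=1.57 if 'short' in th else (0 if 'board' in th else -.1)
    for R in ([regs[:1],regs] if len(regs)>1 else [regs]): print(th,[c for c,_ in R],*[np.round(v,4) for v in fit(R,mod,[p[0],p[1],a0])])
t=im['top'][130:265,105:405]
cv2.imwrite('pics/crop.png',cv2.resize(t,None,fx=2.6,fy=2.6,interpolation=cv2.INTER_CUBIC)[:,:,::-1])
E
```

```text
Traceback (most recent call last):
  File "h.py", line 24, in fit
    o=minimize(f,q,method='Nelder-Mead',options=dict(initial_simplex=[q,q+[.02,0,0],q+[0,.02,0],q+[0,0,.15]],xatol=2e-4,fatol=1e-4))
  File "h.py", line 20, in f
    def f(p): return sum(1-np.minimum(mask(c,model(p)),r).sum()/np.maximum(mask(c,model(p)),r).sum() for c,r in regs)
                     ~~~^^^^^^^^^^^^^^^^^^^^^^^^^^^^^^^^^^^^^^^^^^^^^^^^^^^^^^^^^^^^^^^^^^^^^^^^^^^^^^^^^^^^^^^^^^^^^
  File "h.py", line 20, in <genexpr>
    def f(p): return sum(1-np.minimum(mask(c,model(p)),r).sum()/np.maximum(mask(c,model(p)),r).sum() for c,r in regs)
                                                                           ~~~~^^^^^^^^^^^^
  File "h.py", line 17, in mask
    p=np.array([proj(cam,X) for X in b]);h=cv2.convexHull(((p+.5)*4).astype(np.int32));cv2.fillConvexPoly(m,h,1)
                ~~~~^^^^^^^
  File "h.py", line 8, in proj
    m=arm.camera_model(cam);p=np.array(m['R'])@np.array(X)+np.array(m['t'])
ValueError: time passes only in moves, steps and waits
```

```bash
sed -i 's/arm.camera_model(cam)/cm(cam)/; 2a import functools\n@functools.cache\ndef cm(c): return arm.camera_model(c)' h.py
cat > m.py <<'E'
from h import *
im={c:arm.read_camera(c) for c in('top','scene')}
for th,mod,ut,us in(('long_block_grip',blk(.145,.1),(368,179),(356,252)),('short_block_grip',blk(.085,.06),(284,162),(303,206)),('board_face',brd,(180,183),(230,181))):
    regs=[]
    for c,u in(('top',ut),('scene',us)):
        k=[r for r in arm.silhouettes(c,th) if np.hypot(*(np.array(r['uv'])-u))<15]
        if k: regs.append((c,k[0]['region'].astype(float)))
    z=.03;p=ray('top',ut,z);a0=1.57 if 'short' in th else (0 if 'board' in th else -.1)
    for R in ([regs[:1],regs] if len(regs)>1 else [regs]): print(th,[c for c,_ in R],*[np.round(v,4) for v in fit(R,mod,[p[0],p[1],a0])])
t=im['top'][130:265,105:405]
cv2.imwrite('pics/crop.png',cv2.resize(t,None,fx=2.6,fy=2.6,interpolation=cv2.INTER_CUBIC)[:,:,::-1])
print(arm.get_state()['t'])
E
python3 m.py
```

```text
long_block_grip ['top'] [ 0.5105 -0.3764 -0.1858] 0.0373
long_block_grip ['top', 'scene'] [ 0.5105 -0.3775 -0.1792] 0.1137
short_block_grip ['top'] [ 0.5594 -0.172   0.0169] 0.0448
short_block_grip ['top', 'scene'] [ 0.559  -0.1723  3.1724] 0.1121
board_face ['top'] [0.5117 0.0995 0.0579] 0.2567
board_face ['top', 'scene'] [0.5068 0.0659 0.0733] 0.4688
1.1
```

View pics/crop.png

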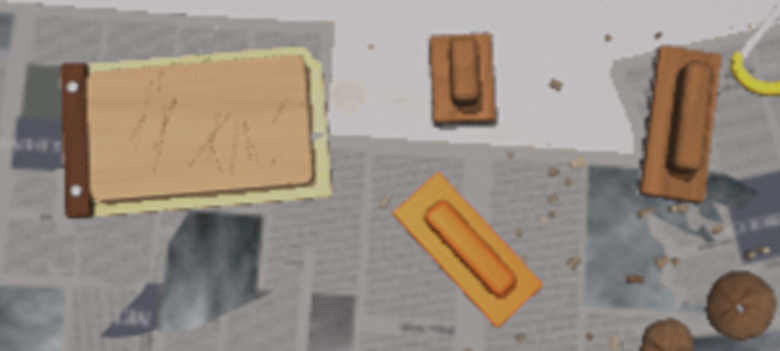

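The crop confirms the choice: plain brown with a ridge, crop (680,122), clearly longer than the short block at (463,78); the orange one is at (468,250). The board's face corners in the crop are (88,68), (305,53), (313,182) and (92,202).

Run:
```python
from h import *
C=np.array([[88,68],[305,53],[313,182],[92,202]])/2.6+[105,130]
P=np.array([ray('top',c-.3,.03) for c in C])[:,:2];print(P.round(4))
UL,UR,LR,LL=P  # image up=+x, left=+y
print('len',np.linalg.norm(UL-UR),np.linalg.norm(LL-LR),'wid',np.linalg.norm(UL-LL),np.linalg.norm(UR-LR))
d=(UL+LL-UR-LR)/2;print('centre',P.mean(0),'yaw',np.arctan2(d[1],d[0])-np.pi/2)
s=arm.get_state();print(s['position'],s['qpos'])
m=cm('wrist');print(m)
```

```text
[[ 0.5759  0.1856]
 [ 0.585  -0.0216]
 [ 0.4614 -0.0278]
 [ 0.4477  0.1791]]
len 0.2074653697267832 0.2074222301870605 wid 0.1283991861948496 0.12380792566449443
centre [0.51751263 0.07882058] yaw 0.05498901417682589
[0.15028435 0.60665596 0.30388882] [-1.3982072   0.52140594 -0.03629019  1.59949546  0.02120026  1.02110841
 -0.11277687]
{'fx': 297.3186396354542, 'fy': 297.3186396354542, 'cx': 256.0109686230823, 'cy': 188.91741663338254, 'mount': array([[-1.45407731e-03, -9.64724826e-01, -2.63256332e-01,
         6.61417242e-02],
       [ 9.99998940e-01, -1.38343761e-03, -4.53699097e-04,
        -7.10527855e-04],
       [ 7.34960707e-05, -2.63256713e-01,  9.64725815e-01,
        -6.94624352e-02],
       [ 0.00000000e+00,  0.00000000e+00,  0.00000000e+00,
         1.00000000e+00]])}
```

```bash
python3 -m crank '[[1,-1,0,0,0,0,-1],[1,-1,0,0,0,0,-1],[1,-1,0,0,0,0,-1],[1,-1,0,0,0,0,-1],[1,-1,0,0,0,0,-1],[1,-1,0,0,0,0,-1],[1,-1,0,0,0,0,-1],[1,-1,0,0,0,0,-1],[1,-1,0,0,0,0,-1],[1,-1,0,0,0,0,-1],[1,-1,0,0,0,0,-1],[1,-1,0,0,0,0.7,-1]]'
python3 -m crank '[[0.2,-1,0,0,0,0,-1],[0.2,-1,0,0,0,0,-1],[0.2,-1,0,0,0,0,-1],[0.2,-1,0,0,0,0,-1],[0.2,-1,0,0,0,0,-1],[0.2,-1,0,0,0,0,-1],[0.2,-1,0,0,0,0,-1],[0.2,-1,0,0,0,0,-1],[0.2,-1,0,0,0,0,-1],[0.2,-1,0,0,0,0,-1],[0.2,-1,0,0,0,0,-1],[0.2,-1,0,0,0,0,-1]]'
python3 -m crank '[[0,-1,-0.1,0,0,0,-1],[0,-1,-0.1,0,0,0,-1],[0,-1,-0.1,0,0,0,-1],[0,-1,-0.1,0,0,0,-1],[0,-1,-0.1,0,0,0,-1],[0,-1,-0.1,0,0,0,-1],[0,-1,-0.1,0,0,0,-1],[0,-1,-0.1,0,0,0,-1],[0,-1,-0.1,0,0,0,-1],[0,-1,-0.1,0,0,0,-1],[0,-1,-0.1,0,0,0,-1],[0,-1,-0.1,0,0,0,-1]]'
```

```text
t: 2.1
position: [0.4513, 0.3053, 0.3041]
orientation: [3.141, 0.0, 2.959]
wrist_force: [0.9, 0.6, 0.1]
finger_gap: 0.0852
finger_force: 0.0
t: 3.1
position: [0.5104, 0.0054, 0.3041]
orientation: [3.141, 0.0, 2.96]
wrist_force: [0.6, 0.8, 0.0]
finger_gap: 0.0858
finger_force: 0.0
t: 4.1
position: [0.5102, -0.2946, 0.2738]
orientation: [3.142, 0.0, 2.96]
wrist_force: [0.2, 0.4, -0.5]
finger_gap: 0.0856
finger_force: 0.0
```

```bash
python3 -m crank '[[0,-1,-0.7,0,0,0,-1],[0,-1,-0.7,0,0,0,-1],[0,-1,-0.7,0,0,0,-1],[0,-0.3,-0.7,0,0,0,-1],[0,0,0,0,0,0,-1]]'
cat > w.py <<'E'
from h import *
from scipy.spatial.transform import Rotation as Ro
s=arm.get_state();im=arm.read_camera('wrist');w=cm('wrist');M=np.array(w['mount'])
T=np.eye(4);T[:3,:3]=Ro.from_euler('xyz',s['orientation']).as_matrix();T[:3,3]=s['position'];Ti=np.linalg.inv(T@M)
def proj(cam,X):
    p=(Ti@np.r_[X,1])[:3];r=np.hypot(p[0],p[1]);th=np.arctan2(r,p[2])
    return [w['fx']*th*p[0]/r+w['cx'],w['fy']*th*p[1]/r+w['cy']]
import h;h.proj=proj
E
cat > w1.py <<'E'
from w import *
k=arm.silhouettes('wrist','long_block_grip');o=im.copy()
for r in k[:1]:
    R=r['region'].astype(float);p,e=fit([('wrist',R)],blk(.145,.1),[.5105,-.377,-.18]);print(r['confidence'],p.round(4),e)
    for b in blk(.145,.1)(p): cv2.polylines(o,[cv2.convexHull(np.array([proj(0,X) for X in b]).astype(np.int32))],True,(0,255,0))
cv2.imwrite('pics/w1.png',o[:,:,::-1]);print(s['position'],s['orientation'])
E
python3 w1.py
```

```text
t: 4.52
position: [0.5085, -0.3774, 0.2006]
orientation: [3.141, -0.004, 2.957]
wrist_force: [-0.5, 0.5, -0.5]
finger_gap: 0.0853
finger_force: 0.0
0.78 [ 0.5105 -0.377  -0.18  ] 1.0
[ 0.50847173 -0.37743331  0.2005963 ] [ 3.14102738 -0.00412085  2.95707169]
```

View pics/w1.png

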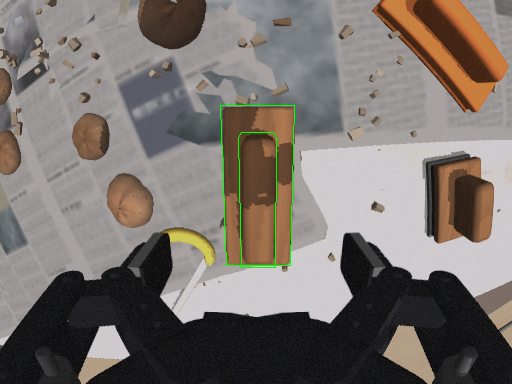

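The wrist view shows my fitted outline (green) lying on the brown block, corners (221,106) to (292,266), with the handle centred at column 258 between the fingers. The network's best hit there was evidently the orange one, so I keep the pose from the top view.

```bash
python3 -m crank '[[0.08,0,-0.8,0,0,0,-1],[0,0,-0.8,0,0,0,-1],[0,0,-0.8,0,0,0,-1],[0,0,-0.8,0,0,0,-1],[0,0,-0.6,0,0,0,-1],[0,0,-0.06,0,0,0,-1],[0,0,0,0,0,0,-1]]' 
python3 -m crank '[[0,0,0,0,0,0,1],[0,0,0,0,0,0,1],[0,0,0,0,0,0,1],[0,0,0,0,0,0,1],[0,0,0,0,0,0,1],[0,0,0,0,0,0,1],[0,0,0,0,0,0,1],[0,0,0,0,0,0,1]]' 80
```

```text
t: 5.2
position: [0.5129, -0.375, 0.1081]
orientation: [3.141, 0.0, 2.961]
wrist_force: [-0.1, 0.1, -0.4]
finger_gap: 0.0856
finger_force: 0.0
t: 5.87
position: [0.5124, -0.3759, 0.1075]
orientation: [-3.141, 0.0, 2.96]
wrist_force: [1.4, -0.6, 1.6]
finger_gap: 0.0248
finger_force: 79.9
```

```bash
python3 -m crank '[[0,0,0.3,0,0,0,1],[0,0,0.7,0,0,0,1],[0,0,1,0,0,0,1],[0,0,1,0,0,0,1],[0,0,0.8,0,0,0,1],[0,0.5,0.2,0,0,0,1],[0,1,0,0,0,0,1],[0,1,0,0,0,0,1],[0,1,0,0,0,0.3,1],[0,1,0,0,0,0.3,1],[0,1,0,0,0,0.3,1],[0,1,0,0,0,0.3,1]]'
python3 -m crank '[[0.1,1,0,0,0,0.3,1],[0.1,1,0,0,0,0.3,1],[0.1,1,0,0,0,0.3,1],[0.1,1,0,0,0,0.3,1],[0,1,0,0,0,0.3,1],[0,1,0,0,0,0,1],[0,1,0,0,0,0,1],[0,1,0,0,0,0,1],[0,0.5,0,0,0,0,1],[0,0.2,0,0,0,0,1],[0,0,0,0,0,0,1],[0,0,0,0,0,0,1]]'
cat > w2.py <<'E'
import sys
from h import *
s=arm.get_state();print(s['t'],s['position'],s['orientation'],s['wrist_force'],s['finger_gap'])
im=arm.read_camera('top')
o=cv2.resize(im[100:270,110:350],None,fx=3,fy=3,interpolation=cv2.INTER_CUBIC)
cv2.imwrite('pics/'+sys.argv[1],o[:,:,::-1])
E
python3 w2.py t2.png
python3 - <<'E'
from w import *
o=im.copy();P=(s['position'][0],s['position'][1],s['orientation'][2]-np.pi)
z0=s['position'][2]-.1075
for p in (box(.5175,.0788,.055,.125,.21,.03,.03),box(*P,.145,.06,z0,z0+.026),box(*P,.1,.026,z0+.026,z0+.068)):
    cv2.polylines(o,[cv2.convexHull(np.array([proj(0,X) for X in p]).astype(np.int32))],True,(0,255,0))
cv2.imwrite('pics/w2.png',o[:,:,::-1])
E
```

```text
t: 6.87
position: [0.5117, -0.2115, 0.2072]
orientation: [3.141, -0.001, 3.066]
wrist_force: [0.8, -0.4, -1.9]
finger_gap: 0.0248
finger_force: 79.7
t: 7.87
position: [0.5221, 0.0033, 0.2073]
orientation: [-3.141, -0.0, -3.088]
wrist_force: [0.0, -0.3, -2.9]
finger_gap: 0.0249
finger_force: 79.7
7.8667 [0.52210507 0.00326532 0.20733549] [-3.14104783e+00 -3.35318976e-04 -3.08829513e+00] [ 0.04601437 -0.32536242 -2.93698761] 0.024879485368361466
```

View pics/w2.png

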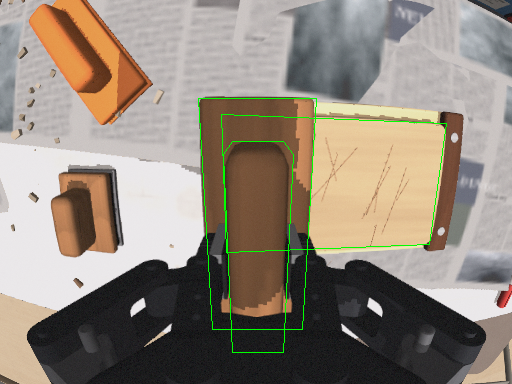

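The wrist view shows the board outline (222,115)–(445,122)–(430,243) on its true edges. The block's near edge (200–316, 98) and handle end (258,142) are as predicted, so the block is centred on the TCP and lies over the open end. Now I lower it, watching the force.

```bash
python3 -m crank '[[0,0,-0.7,0,0,0,1],[0,0,-0.7,0,0,0,1],[0,0,-0.6,0,0,0,1],[0,0,-0.4,0,0,0,1],[0,0,-0.15,0,0,0,1],[0,0,0,0,0,0,1],[0,0,0,0,0,0,1]]'
python3 -m crank '[[0,0,-0.05,0,0,0,1],[0,0,-0.05,0,0,0,1],[0,0,0,0,0,0,1],[0,0,0,0,0,0,1]]'
```

```text
t: 8.55
position: [0.5225, 0.0038, 0.144]
orientation: [-3.141, 0.0, -3.088]
wrist_force: [-0.2, -0.6, -2.3]
finger_gap: 0.0248
finger_force: 79.7
t: 8.88
position: [0.5224, 0.0042, 0.1414]
orientation: [3.142, 0.0, -3.088]
wrist_force: [1.0, 0.9, -1.9]
finger_gap: 0.0249
finger_force: 79.7
```

```bash
python3 -m crank '[[0,0,-0.05,0,0,0,1],[0,0,-0.05,0,0,0,1],[0,0,0,0,0,0,1],[0,0,0,0,0,0,1]]'
python3 -m crank '[[0,0,-0.04,0,0,0,1],[0,0,-0.04,0,0,0,1],[0,0,0,0,0,0,1],[0,0,0,0,0,0,1]]'
```

```text
t: 9.22
position: [0.5223, 0.0041, 0.1386]
orientation: [-3.142, -0.0, -3.088]
wrist_force: [-0.0, 0.3, -1.5]
finger_gap: 0.0249
finger_force: 79.7
t: 9.55
position: [0.5223, 0.0041, 0.1367]
orientation: [-3.142, 0.0, -3.088]
wrist_force: [-0.8, -0.7, 2.8]
finger_gap: 0.0253
finger_force: 80.3
```

```bash
python3 -m crank '[[0,0,-0.03,0,0,0,1],[0,0,-0.03,0,0,0,1],[0,0,0,0,0,0,1],[0,0,0,0,0,0,1]]'; python3 -m crank '[[0,0,0,0,0,0,1],[0,0,0,0,0,0,1]]'
```

```text
t: 9.88
position: [0.5223, 0.0041, 0.1352]
orientation: [-3.142, 0.0, -3.088]
wrist_force: [-1.4, -0.7, 3.9]
finger_gap: 0.0252
finger_force: 80.6
t: 10.05
position: [0.5223, 0.0041, 0.1352]
orientation: [-3.142, 0.0, -3.088]
wrist_force: [-1.8, -1.1, 4.3]
finger_gap: 0.0247
finger_force: 80.6
```

```bash
python3 -m crank '[[0,0,-0.025,0,0,0,1],[0,0,0,0,0,0,1],[-0.005,0.1,0,0,0,0,1],[-0.01,0.2,0,0,0,0,1],[-0.01,0.2,0,0,0,0,1],[-0.01,0.2,0,0,0,0,1]]'
```

```text
t: 10.55
position: [0.5217, 0.0211, 0.1347]
orientation: [-3.141, 0.001, -3.089]
wrist_force: [0.2, -4.5, 5.7]
finger_gap: 0.0246
finger_force: 80.6
```

```bash
python3 -m crank '[[-0.011,0.2,0,0,0,0,1],[-0.011,0.2,0,0,0,0,1],[-0.011,0.2,0,0,0,0,1],[-0.011,0.2,0,0,0,0,1],[-0.011,0.2,0,0,0,0,1],[-0.011,0.2,0,0,0,0,1]]'
```

```text
t: 11.05
position: [0.5201, 0.0512, 0.1346]
orientation: [-3.141, 0.001, -3.088]
wrist_force: [0.8, -6.2, 5.0]
finger_gap: 0.0249
finger_force: 80.6
```

```bash
python3 -m crank '[[-0.011,0.2,0,0,0,0,1],[-0.011,0.2,0,0,0,0,1],[-0.011,0.2,0,0,0,0,1],[-0.011,0.2,0,0,0,0,1],[-0.011,0.2,0,0,0,0,1],[-0.011,0.2,0,0,0,0,1],[-0.011,0.2,0,0,0,0,1],[-0.011,0.2,0,0,0,0,1]]'
```

```text
t: 11.72
position: [0.5178, 0.0912, 0.1346]
orientation: [-3.141, 0.001, -3.088]
wrist_force: [0.6, -5.0, 5.9]
finger_gap: 0.025
finger_force: 80.6
```

```bash
python3 -m crank '[[-0.011,0.2,0,0,0,0,1],[-0.011,0.2,0,0,0,0,1],[-0.011,0.2,0,0,0,0,1],[-0.011,0.2,0,0,0,0,1],[-0.011,0.2,0,0,0,0,1],[-0.011,0.2,0,0,0,0,1],[-0.011,0.2,0,0,0,0,1],[-0.011,0.2,0,0,0,0,1]]'
```

```text
t: 12.38
position: [0.5156, 0.1312, 0.1346]
orientation: [-3.141, 0.0, -3.088]
wrist_force: [0.7, -3.9, 5.2]
finger_gap: 0.0253
finger_force: 80.6
```

```bash
python3 -m crank '[[-0.011,0.2,0,0,0,0,1],[-0.011,0.2,0,0,0,0,1],[-0.011,0.2,0,0,0,0,1],[-0.011,0.2,0,0,0,0,1],[-0.01,0.1,0,0,0,0,1],[0,0.05,0,0,0,0,1],[0,0,0,0,0,0,1],[0,0,0,0,0,0,1]]'; python3 w2.py t3.png
```

```text
t: 13.05
position: [0.5142, 0.1553, 0.1346]
orientation: [-3.141, 0.0, -3.088]
wrist_force: [-1.6, -2.0, 5.1]
finger_gap: 0.0254
finger_force: 80.7
13.05 [0.5142191  0.15528026 0.13457482] [-3.14138245e+00  4.62430204e-04 -3.08784202e+00] [-1.5540332  -2.04773751  5.0760283 ] 0.025429343966347984
```

View pics/t3.png

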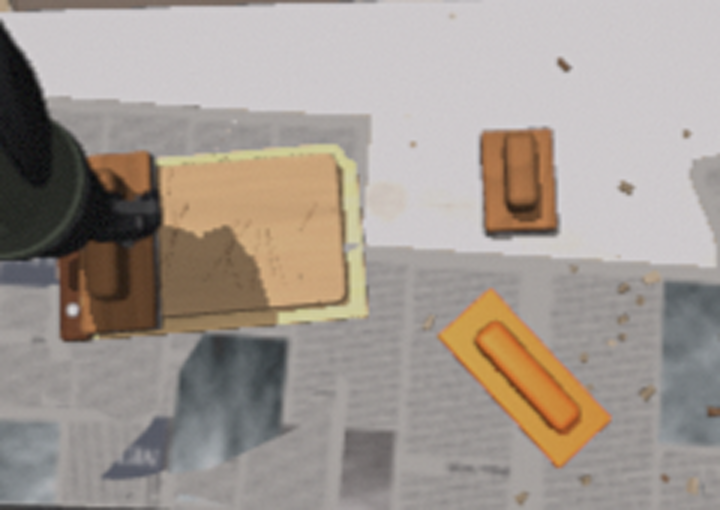

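The picture shows the block across the board's batten end (its left edge at about 85 overlaps the batten at 62–93), with the short and orange blocks not moved. I'll go 2 mm further, lift off, and carry it back to its own clear spot.

```bash
python3 -m crank '[[0,0.1,0,0,0,0,1],[0,0,0,0,0,0,1],[0,0,0.3,0,0,0,1],[0,0,0.6,0,0,0,1],[0,0,1,0,0,0,1],[0,0,0.9,0,0,0,1],[0,-0.5,0.2,0,0,0,1],[0,-1,0,0,0,0,1],[0,-1,0,0,0,0,1],[0,-1,0,0,0,-0.3,1],[0,-1,0,0,0,-0.3,1],[0,-1,0,0,0,-0.3,1]]'
python3 -m crank '[[0,-1,0,0,0,-0.3,1],[0,-1,0,0,0,-0.3,1],[0,-1,0,0,0,-0.3,1],[0,-1,0,0,0,-0.3,1],[0,-1,0,0,0,-0.3,1],[0,-1,0,0,0,-0.3,1],[0,-1,0,0,0,0,1],[0,-1,0,0,0,0,1],[0,-1,0,0,0,0,1],[0,-1,0,0,0,0,1],[0,-1,0,0,0,0,1],[0,-1,0,0,0,0,1]]'
python3 -m crank '[[0,-1,0,0,0,0,1],[0,-1,0,0,0,0,1],[0,-1,0,0,0,0,1],[0,-0.6,0,0,0,0,1],[0,-0.2,0,0,0,0,1],[0,0,0,0,0,0,1],[0,0,0,0,0,0,1]]'
```

```text
t: 14.1
position: [0.5135, 0.0187, 0.2092]
orientation: [-3.141, -0.001, 3.116]
wrist_force: [1.5, -0.1, -2.0]
finger_gap: 0.0251
finger_force: 79.7
t: 15.1
position: [0.5132, -0.2812, 0.2091]
orientation: [3.141, -0.001, 2.96]
wrist_force: [-0.9, 0.2, -1.9]
finger_gap: 0.0254
finger_force: 79.6
t: 15.68
position: [0.514, -0.3736, 0.2091]
orientation: [3.141, -0.001, 2.96]
wrist_force: [0.2, 0.1, -2.3]
finger_gap: 0.0251
finger_force: 79.6
```

```bash
python3 -m crank '[[0,0,-0.7,0,0,0,1],[0,0,-0.9,0,0,0,1],[0,0,-0.9,0,0,0,1],[0,0,-0.7,0,0,0,1],[0,0,-0.4,0,0,0,1],[0,0,-0.2,0,0,0,1],[0,0,-0.1,0,0,0,1],[0,0,0,0,0,0,1],[0,0,0,0,0,0,1]]'
python3 -m crank '[[0,0,-0.04,0,0,0,1],[0,0,-0.04,0,0,0,1],[0,0,0,0,0,0,1],[0,0,0,0,0,0,1]]'
```

```text
t: 16.43
position: [0.5144, -0.3747, 0.1129]
orientation: [-3.141, 0.001, 2.96]
wrist_force: [0.4, 0.6, -1.7]
finger_gap: 0.0251
finger_force: 79.7
t: 16.77
position: [0.5141, -0.3747, 0.1102]
orientation: [-3.142, 0.0, 2.96]
wrist_force: [0.2, -0.2, -1.6]
finger_gap: 0.025
finger_force: 79.7
```

```bash
python3 -m crank '[[0,0,-0.04,0,0,0,1],[0,0,-0.04,0,0,0,1],[0,0,-0.02,0,0,0,1],[0,0,0,0,0,0,1],[0,0,0,0,0,0,1]]'
```

```text
t: 17.18
position: [0.5141, -0.3747, 0.1076]
orientation: [-3.142, 0.0, 2.96]
wrist_force: [-0.5, -0.5, 1.4]
finger_gap: 0.0247
finger_force: 80.1
```

```bash
python3 -m crank '[[0,0,0,0,0,0,-1],[0,0,0,0,0,0,-1],[0,0,0,0,0,0,-1],[0,0,0,0,0,0,-1],[0,0,0,0,0,0,-1],[0,0,0,0,0,0,-1],[0,0,0,0,0,0,-1]]'
python3 -m crank '[[0,0,0.4,0,0,0,-1],[0,0,0.8,0,0,0,-1],[0,0,1,0,0,0,-1],[0,0,1,0,0,0,-1],[0,0,1,0,0,0,-1],[0,0,1,0,0,0,-1],[0,0,0,0,0,0,-1],[0,0,0,0,0,0,-1]]'
python3 - <<'E'
from w import *
cv2.imwrite('pics/w4.png',im[:,:,::-1])
E
```

```text
t: 17.77
position: [0.514, -0.3746, 0.1075]
orientation: [-3.142, 0.0, 2.96]
wrist_force: [0.0, 0.7, 1.0]
finger_gap: 0.0852
finger_force: 0.0
t: 18.43
position: [0.5144, -0.3749, 0.2396]
orientation: [-3.141, 0.003, 2.96]
wrist_force: [-0.7, 0.8, -0.8]
finger_gap: 0.0853
finger_force: 0.0
```

View pics/w4.png

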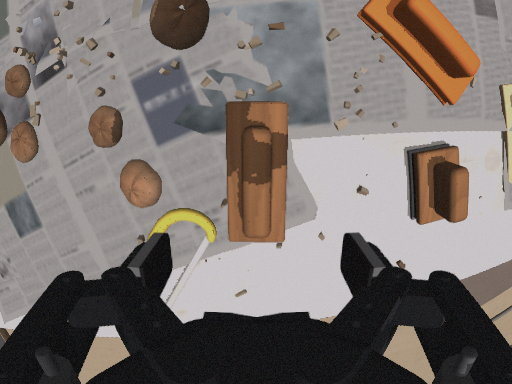

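The long block stands flat on the table at (257,172), released and clear of everything. The short block at (437,185) has not moved.

```bash
python3 -c "
from rig import arm
print(arm.sign_off())"
```

```text
the job is handed in; nothing more can be done
None
```

I swept the long sanding block once along the board to the stop batten at about 7–8 N (sole roughly half in, judged from the wrist force), then stood it flat on the table where it started and let go; the short block was not touched, and the job was handed in at about 18 s.

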